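Change the reagent row to a clean rack, keeping the order

TASK

The four reagent containers in the grey rack stand in order of expiry, the first to be used beside the rack's red end. Move them to the clean white rack in the same order counted from its own red end: the one beside the grey rack's red end goes into the bay beside the white rack's red end, the next into the next bay, and so on. Keep them upright, do not drop them, and leave each standing on the floor of its bay.

Things in the scene. Friction and masses are not known exactly. Their poses are not given: they have to be found in the camera images.
- old_rack: Grey fixed rack, 296 (y, without lips) x 76 (x) mm: four open bays in a row, 70 x 70 mm inside, floor 5 mm above the worktop; 3 mm dividers and side rails 44 mm high, end plates 50 mm high with a 14 mm outward finger lip, the one at +y red. Origin: middle of the underside. Bay centres: x = 0, y = +109.5 (beside the red end), +36.5, -36.5, -109.5 mm. Label rail with cards on its -x side, out to x = -66 mm, up to 38 mm high. One container in each bay at the start.
- new_rack: White fixed rack of the same build and axes as the grey one, empty at the start, at any angle: four open bays 70 x 70 mm inside, floor 5 mm above the worktop, dividers and rails 44 mm high, end plates 50 mm high with a 14 mm outward finger lip, the one at +y red. Origin: middle of the underside. Bay centres: x = 0, y = +109.5 (beside the red end), +36.5, -36.5, -109.5 mm. Its label rail is empty.
- purple_jar: Round staining jar, deep purple with a white ribbed cap, 100 mm tall, body 52 mm in diameter, fixed cap 53 mm in diameter and 14 mm high at the top, about 0.14 to 0.24 kg. Origin: centre of its underside; z up. It stands loose in a bay of the grey rack.
- red_jar: Round staining jar, dark red with a black ribbed cap, 100 mm tall, body 52 mm in diameter, fixed cap 53 mm in diameter and 14 mm high at the top, about 0.14 to 0.24 kg. Origin: centre of its underside; z up. It stands loose in a bay of the grey rack.
- green_tub: Round white test-strip tub with a green cap and green band, 109 mm tall, body 44 mm in diameter, fixed cap 47 mm in diameter and 15 mm high at the top, about 0.05 to 0.09 kg. Origin: centre of its underside; z up. It stands loose in a bay of the grey rack.
- orange_tub: Round white test-strip tub with an orange cap and orange band, 109 mm tall, body 44 mm in diameter, fixed cap 47 mm in diameter and 15 mm high at the top, about 0.05 to 0.09 kg. Origin: centre of its underside; z up. It stands loose in a bay of the grey rack.
- purple_card: Purple colour card with a white edge, 50 x 20 mm, fixed on the grey rack's label rail in front of the bay where the purple jar stands at the start; it stays there. Origin: its centre, 29 mm above the worktop, 52 mm to the rack's -x side of that bay's centre; axes parallel to the grey rack's.
- red_card: Red colour card with a white edge, 50 x 20 mm, fixed on the grey rack's label rail in front of the bay where the red jar stands at the start; it stays there. Origin: its centre, 29 mm above the worktop, 52 mm to the rack's -x side of that bay's centre; axes parallel to the grey rack's.
- green_card: Green colour card with a white edge, 50 x 20 mm, fixed on the grey rack's label rail in front of the bay where the green tub stands at the start; it stays there. Origin: its centre, 29 mm above the worktop, 52 mm to the rack's -x side of that bay's centre; axes parallel to the grey rack's.
- orange_card: Orange colour card with a white edge, 50 x 20 mm, fixed on the grey rack's label rail in front of the bay where the orange tub stands at the start; it stays there. Origin: its centre, 29 mm above the worktop, 52 mm to the rack's -x side of that bay's centre; axes parallel to the grey rack's.
Mind the look-alikes: they are no part of the job. What is shaped like the purple_jar but blue is not meant.

How it is judged:
At the end, for the whole second after the job is handed in: Each container stands in the white rack's bay of the same number, counted from the red end, as the grey bay with its colour card: within 18 mm of the bay centre in x and y of the rack, underside under 11 mm above the worktop, tilted under 0.1 rad, below 0.03 m/s (((y of purple_card in the frame of old_rack between 0.0895 and 0.1295 m and y of purple_jar in the frame of new_rack between 0.0915 and 0.1275 m) or (y of purple_card in the frame of old_rack between 0.0165 and 0.0565 m and y of purple_jar in the frame of new_rack between 0.0185 and 0.0545 m) or (y of purple_card in the frame of old_rack between -0.0565 and -0.0165 m and y of purple_jar in the frame of new_rack between -0.0545 and -0.0185 m) or (y of purple_card in the frame of old_rack between -0.1295 and -0.0895 m and y of purple_jar in the frame of new_rack between -0.1275 and -0.0915 m)) and x of purple_jar in the frame of new_rack between -0.018 and 0.018 m and height (world z) of each of purple_jar, red_jar, green_tub, orange_tub below 0.011 m and angle between each of purple_jar, red_jar, green_tub, orange_tub's own z axis and vertical below 0.1 rad and linear speed of each of purple_jar, red_jar, green_tub, orange_tub below 0.03 m/s and ((y of red_card in the frame of old_rack between 0.0895 and 0.1295 m and y of red_jar in the frame of new_rack between 0.0915 and 0.1275 m) or (y of red_card in the frame of old_rack between 0.0165 and 0.0565 m and y of red_jar in the frame of new_rack between 0.0185 and 0.0545 m) or (y of red_card in the frame of old_rack between -0.0565 and -0.0165 m and y of red_jar in the frame of new_rack between -0.0545 and -0.0185 m) or (y of red_card in the frame of old_rack between -0.1295 and -0.0895 m and y of red_jar in the frame of new_rack between -0.1275 and -0.0915 m)) and x of red_jar in the frame of new_rack between -0.018 and 0.018 m and ((y of green_card in the frame of old_rack between 0.0895 and 0.1295 m and y of green_tub in the frame of new_rack between 0.0915 and 0.1275 m) or (y of green_card in the frame of old_rack between 0.0165 and 0.0565 m and y of green_tub in the frame of new_rack between 0.0185 and 0.0545 m) or (y of green_card in the frame of old_rack between -0.0565 and -0.0165 m and y of green_tub in the frame of new_rack between -0.0545 and -0.0185 m) or (y of green_card in the frame of old_rack between -0.1295 and -0.0895 m and y of green_tub in the frame of new_rack between -0.1275 and -0.0915 m)) and x of green_tub in the frame of new_rack between -0.018 and 0.018 m and ((y of orange_card in the frame of old_rack between 0.0895 and 0.1295 m and y of orange_tub in the frame of new_rack between 0.0915 and 0.1275 m) or (y of orange_card in the frame of old_rack between 0.0165 and 0.0565 m and y of orange_tub in the frame of new_rack between 0.0185 and 0.0545 m) or (y of orange_card in the frame of old_rack between -0.0565 and -0.0165 m and y of orange_tub in the frame of new_rack between -0.0545 and -0.0185 m) or (y of orange_card in the frame of old_rack between -0.1295 and -0.0895 m and y of orange_tub in the frame of new_rack between -0.1275 and -0.0915 m)) and x of orange_tub in the frame of new_rack between -0.018 and 0.018 m); the robot touches nothing.
It fails at once if a container is tipped by more than 35 degrees (angle between any of purple_jar, red_jar, green_tub, orange_tub's own z axis and vertical above 0.61 rad).
It fails at once if a container is dropped (falls freely, faster than 0.6 m/s) ((contact force between anything else and purple_jar below 0.02 N and linear speed of purple_jar above 0.6 m/s) or (contact force between anything else and red_jar below 0.02 N and linear speed of red_jar above 0.6 m/s) or (contact force between anything else and green_tub below 0.02 N and linear speed of green_tub above 0.6 m/s) or (contact force between anything else and orange_tub below 0.02 N and linear speed of orange_tub above 0.6 m/s)).
It also fails if it takes over 115 s, if anything falls off the work surface, if the arm or the gripper's body presses on something with over 40 N, if the wrist force passes 120 N, or if a joint passes its speed limit or range.

ROBOT

A 7-joint arm with a two-finger parallel gripper is mounted at the origin on a cart in front of the work surface, level with it; the furniture and walls round the work are solid. World frame = base frame: x ahead of the robot, y to its left, z up, the work surface at z = 0. Lengths are in m, angles in rad, forces in N, time in s.
With the tool pointing down it reaches from about 0.425 to 0.925 m from the base axis. Payload 6.8 kg.
Tool frame: the origin (TCP) lies on the centre line of the jaws, within the pads' length; the fingertips stand r.tcp_to_tips ahead of it and the grasp point (between the pads) lies 5 mm behind it (r.tcp_to_tips is the distance from the TCP to the fingertips, in m); z points along the fingers, y is the direction in which the jaws open and shut (so a half turn about z gives the same grasp; the last joint's range is limited). The gripper opens to 88 mm and grips with 3 to 60 N. Pads are 20 mm wide; open, the fingers measure 115 mm over their backs; the gripper's body (75 mm by 178 mm) begins 61 mm behind the grasp point.
Start: joints at [-1.414, 0.477, 0.022, 1.555, -0.011, 1.109, -0.083], TCP at [0.177, 0.651, 0.237] pointing down, gripper open.
Joint ranges: [-2.96, 2.96], [-0.34, 2.1], [-1.41, 1.46], [0.24, 2.44], [-1.37, 4.51], [0.17, 1.92], [-2.96, 2.96]. Speed limits (rad/s): [2.39, 2.39, 3.14, 3.14, 3.14, 3.14, 3.14].

INTERFACE

Orientations are given as a 3x3 rotation matrix whose columns are the frame's x, y, z axes.
In Python, from plant import r, eyes, close_job gives the robot as it stands.
- The arm moves only by the shell command python3 -m creep 'ROWS' [FORCE]. ROWS is a JSON object of lists of equal length, an entry for each row: "linear": the shift along the world's x, y, z in mm, a list of three; "spin": the turn about the world's z in rad; "jaw": the opening, from 0 (shut) to 1 (fully open). In form: {"linear": [[tx, ty, tz], ...], "spin": [spin, ...], "jaw": [jaw, ...]}. A call has 1 to 20 rows; each row shifts and turns the commanded pose from where the row before left it; what a row does not reach is not made up. A row lasts 1/10 s, in which the tool goes at most 50 mm and 8.59 degrees, less where a joint would pass 70% of its speed; a pose out of reach is approached as far as the arm can. A call with a gripper value outside its range is refused whole. The fingers move at their own pace and stop on an object; FORCE is the grip in N (left out, the last holds). Time passes only in rows, so rows that do not move let the fingers close. It gives the time, the measured TCP pose, the force and the opening at its end, in the units of the state.
- r.get_state(): the state, without advancing time (a new reading comes with each control period).
- eyes.capture(name): name is "side" or "top" or "wrist"; returns a dict with "frame" (480x640x3 uint8, blue, green, red), "fx", "fy", "cx", "cy" (pixels), "k1" (the pictures are not rectified: a ray, as slopes to the right and down, at radius r is drawn at 1 + k1 r^2 times it, then the intrinsics apply), "xyz" and "attitude" of the camera in the world. Camera axes: x right, y down, z forward; pixel columns grow to the right and rows downward; lengths in m; the calibration is good to about 2 mm. A picture is of the moment at which its call begins. There is no depth.
- close_job(): hands the job in, once; it reports no verdict.
Trained networks look in the newest picture that a camera, given by its name, has taken for a name from the list of things; names that differ only in an ending like _2 or _b are one class to them, and where a whole thing is asked for, a point or a joint stands for the part that bears it (a point fixed in the world has none). Each returns a list of dicts, best first, with "confidence" (0 to 1); they miss things now and then, are a little off and sometimes report something else, mostly with a low value. They report only what shows in the picture. A call takes as long as a camera call. They do not tell look-alikes from the thing itself.
- eyes.recognise(target, camera): "position" ([column, row] in pixels, amid what is visible of it).
The state is a dict: "time_s": time; "joint_positions": joint angles; "qvel": joint speeds; "joint_efforts": joint torques, N m; "ee_pos": TCP position; "orientation": TCP orientation; "ft_force": force on the tool from outside, world axes, zero at the start; "wrist_torque": the same for the moment, N m; "finger_gap": finger opening in m.
Only numpy, scipy, OpenCV 4.12 (cv2) and the standard library are available. Lean on these libraries where they do the work, as an engineer would, in place of code of your own. Each camera call takes 0.05 s, during which the arm holds its last target. There are 200 camera calls.

## Working session

There is one attempt and no reset: what is moved stays moved. The work goes in short steps, Python scripts to look and compute and a shell command to move; the robot and the scene stay as the last step left them, time stands still between calls to the robot, and variables do not carry over. Pictures are saved under pics/ and viewed, about 12 in all and at most 16, crops included, and the job is handed in when it is done.

```bash
mkdir -p pics
cat > h.py <<'E'
import numpy as np, cv2
from plant import r, eyes, close_job
def snap(n,f=None):
    c=eyes.capture(n)
    if f: cv2.imwrite('pics/'+f,c['frame'])
    return c
def ray(c,p):
    d=np.array([(p[0]-c['cx'])/c['fx'],(p[1]-c['cy'])/c['fy']]); u=d.copy()
    for _ in range(20): u=d/(1+c['k1']*(u@u))
    return np.array(c['attitude'])@np.array([u[0],u[1],1])
def at(c,p,z):
    v=ray(c,p); o=np.array(c['xyz']); return o+v*(z-o[2])/v[2]
def proj(c,P):
    q=np.array(c['attitude']).T@(np.array(P)-np.array(c['xyz'])); u=q[:2]/q[2]; u=u*(1+c['k1']*(u@u))
    return np.array([u[0]*c['fx']+c['cx'],u[1]*c['fy']+c['cy']])
E
python3 - <<'E'
from h import *
np.set_printoptions(precision=4,suppress=True)
print(r.get_state(), r.tcp_to_tips)
for n in ('top','side'):
    c=snap(n,n+'1.png'); print(n,c['xyz'],np.array(c['attitude']),c['fx'],c['k1'])
    for t,z in (('purple_jar',.1),('red_jar',.1),('green_tub',.109),('orange_tub',.109),('old_rack',.03),('new_rack',.03),('purple_card',.029),('red_card',.029),('green_card',.029),('orange_card',.029)):
        for d in eyes.recognise(t,n)[:3]: print(t,np.array(d['position']),round(d['confidence'],2),at(c,d['position'],z))
E
```

```text
{'time_s': 0.0, 'joint_positions': array([-1.4141,  0.4778,  0.0223,  1.5564, -0.0115,  1.1093, -0.0831]), 'qvel': array([-0.0009,  0.0002,  0.002 ,  0.0008, -0.0008, -0.0005, -0.0006]), 'joint_efforts': array([ -0.0004, -58.2834,   1.5342, -27.2617,  -0.0544,   0.0166,
         0.0001]), 'ee_pos': array([0.1765, 0.6509, 0.2357]), 'orientation': array([[-0.9651,  0.2617, -0.0004],
       [ 0.2617,  0.9651, -0.0018],
       [-0.0001, -0.0018, -1.    ]]), 'ft_force': array([-0.5719,  0.6055, -0.1282]), 'wrist_torque': array([ 0.0024,  0.0434, -0.0186]), 'finger_gap': 0.0876581741024209} 0.014
top [0.2591 0.0062 1.1577] [[-0.0997 -0.973   0.208 ]
 [-0.995   0.0978 -0.0197]
 [-0.0012 -0.209  -0.9779]] 581.3265049645178 -0.08004617462940833
purple_jar [408.  286.6] 0.88 [ 0.3769 -0.1941  0.1   ]
purple_jar [402.4 207.2] 0.62 [ 0.5273 -0.204   0.1   ]
red_jar [361.  201.9] 0.93 [ 0.5453 -0.1274  0.1   ]
green_tub [326.8 198.3] 0.88 [ 0.5562 -0.0633  0.109 ]
orange_tub [441.9 212.7] 0.75 [ 0.5072 -0.2748  0.109 ]
old_rack [386.3 220.8] 0.55 [ 0.5203 -0.182   0.03  ]
new_rack [206.6 223.6] 0
[... 349 characters left out ...]
 0.3042]
 [-0.3342  0.3725 -0.8658]
 [ 0.0066 -0.9176 -0.3974]] 559.6751549212124 -0.16169271075177138
purple_jar [334.3 192.1] 0.92 [ 0.5058 -0.1496  0.1   ]
purple_jar [382.9 220.5] 0.5 [ 0.3528 -0.0121  0.1   ]
red_jar [316.  203.7] 0.6 [ 0.5196 -0.0584  0.1   ]
green_tub [298.6 207.7] 0.72 [0.5383 0.0015 0.109 ]
orange_tub [345.1 184.3] 0.71 [ 0.4913 -0.1898  0.109 ]
old_rack [329.3 218.3] 0.56 [ 0.518  -0.1509  0.03  ]
new_rack [285.5 258.9] 0.6 [0.5306 0.0974 0.03  ]
purple_card [349.3 212.4] 0.45 [ 0.4842 -0.2093  0.029 ]
red_card [316.7 202.2] 0.2 [ 0.587  -0.2509  0.029 ]
green_card [319.1 231. ] 0.47 [ 0.5155 -0.0692  0.029 ]
orange_card [359.4 201.4] 0.47 [ 0.4824 -0.297   0.029 ]
```

View pics/top1.png

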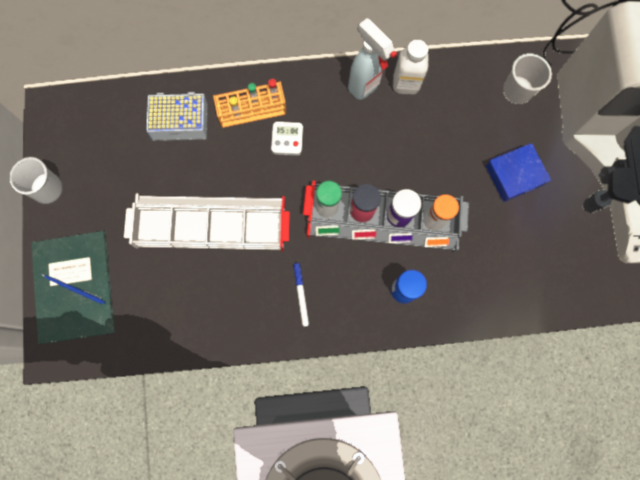

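View pics/side1.png

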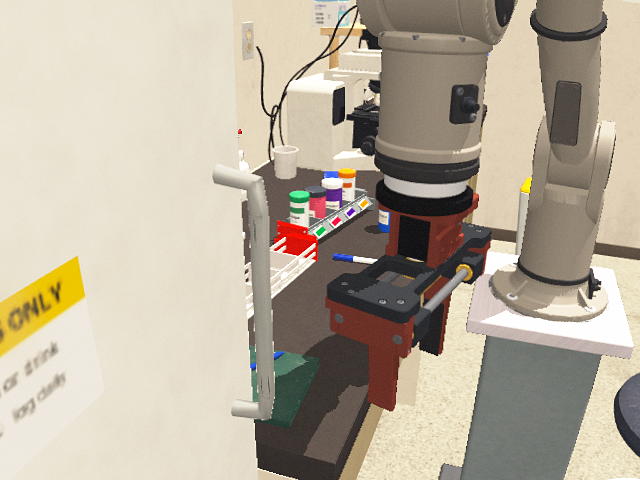

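```bash
python3 -c "
import cv2
a=cv2.imread('pics/top1.png')
cv2.imwrite('pics/crop1.png',cv2.resize(a[150:300,110:490],None,fx=2.1,fy=2.1,interpolation=cv2.INTER_CUBIC))"
```

```text
(no output)
```

View pics/crop1.png

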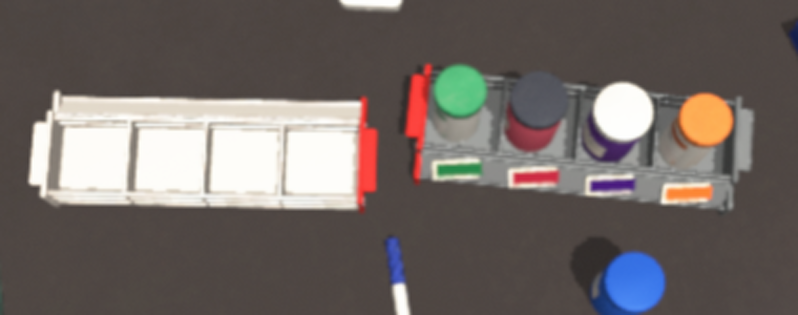

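Grey bays from the red end (crop: right rack, red end at left) hold green, red, purple, orange, and each matches its card. The blue jar at (409,287) is the decoy. The white rack's red end faces the grey rack at (285,222), with its label rail on the far side. I'm moving over for wrist views.

```bash
python3 -m creep '{"linear":[[20,-28,8],[20,-28,8],[20,-28,8],[20,-28,8],[20,-28,8],[20,-28,8],[20,-28,8],[20,-28,8],[20,-28,8],[20,-28,8],[20,-28,8],[20,-28,8],[20,-28,8],[20,-28,8],[20,-28,8],[20,-28,8]],"spin":[-0.095,-0.095,-0.095,-0.095,-0.095,-0.095,-0.095,-0.095,-0.095,-0.095,-0.095,-0.095,-0.095,-0.095,-0.095,-0.095],"jaw":[0.9,0.9,0.9,0.9,0.9,0.9,0.9,0.9,0.9,0.9,0.9,0.9,0.9,0.9,0.9,0.9]}' 15
python3 - <<'E'
from h import *
np.set_printoptions(precision=4,suppress=True)
s=r.get_state(); print(s['joint_positions'],s['ee_pos'],s['orientation'])
c=snap('wrist','w1.png'); print(c['xyz'],np.array(c['attitude']),at(c,[320,240],0))
print(eyes.recognise('new_rack','wrist'))
E
```

```text
time_s: 2.7
ee_pos: [0.4973, 0.2022, 0.3653]
orientation: [[0.216, 0.976, 0.0], [0.976, -0.216, 0.001], [0.001, 0.0, -1.0]]
ft_force: [0.2, 1.3, -0.4]
finger_gap: 0.0791
[-0.9599  0.1473  0.5249  1.7412 -0.0774  1.273  -0.6348] [0.4973 0.2022 0.3653] [[ 0.2161  0.9764  0.0004]
 [ 0.9764 -0.2161  0.0006]
 [ 0.0006  0.0002 -1.    ]]
[0.5145 0.2734 0.5138] [[ 0.9764 -0.2079 -0.0584]
 [-0.216  -0.9412 -0.2599]
 [-0.0009  0.2664 -0.9639]] [0.4893 0.1229 0.    ]
[{'position': [361.0, 185.6], 'confidence': 0.74}]
```

View pics/w1.png

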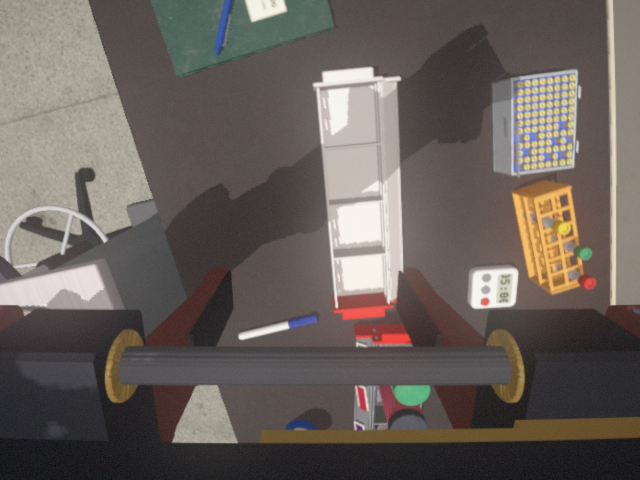

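```bash
python3 -c "
import cv2
a=cv2.imread('pics/w1.png')
cv2.imwrite('pics/crop2.png',cv2.resize(a[60:325,300:415],None,fx=2.2,fy=2.2,interpolation=cv2.INTER_CUBIC))
b=cv2.imread('pics/top1.png')
"
```

```text
(no output)
```

View pics/crop2.png

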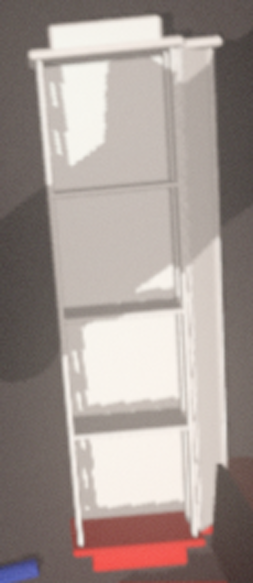

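```bash
cat > fit.py <<'E'
from h import *
from scipy.optimize import least_squares
def world(p,P):
    c,s=np.cos(p[2]),np.sin(p[2]); P=np.array(P); return np.array([p[0]+c*P[0]-s*P[1],p[1]+s*P[0]+c*P[1],P[2]])
def fit(c,pts,p0):
    f=lambda p:np.concatenate([proj(c,world(p,P))-np.array(q) for P,q in pts])
    s=least_squares(f,p0,x_scale=[.01,.01,.1],loss='soft_l1'); return s.x,f(s.x).reshape(-1,2)
E
python3 - <<'E'
from fit import *
np.set_printoptions(precision=4,suppress=True)
c=snap('wrist')
k=lambda u,v:(300+u/2.2,60+v/2.2)
pts=[((.0365,-.073,.044),k(49,190)),((-.0365,-.073,.044),k(178,184)),((.0365,0,.044),k(63,316)),((-.0365,0,.044),k(184,307)),((.0365,.073,.044),k(73,434)),((-.0365,.073,.044),k(189,426)),
((.038,-.148,.05),k(30,56)),((.038,.148,.05),k(75,548))]
p,res=fit(c,pts,[.53,.17,3.1]); print(p,np.degrees(p[2]),res)
# old rack from cards in top
t=snap('top'); cards=[]
for n,y in zip(('green','red','purple','orange'),(.1095,.0365,-.0365,-.1095)):
    ds=eyes.recognise(n+'_card','top'); 
    for d in ds: 
        w=at(t,d['position'],.029)
        if .45<w[0]<.53: cards.append(((-.052,y,.029),d['position'])); break
q,res=fit(t,cards,[.54,-.18,-.2]); print(q,np.degrees(q[2]),res)
# caps by top image: project cap-top centres
for y,h,n in zip((.1095,.0365,-.0365,-.1095),(.109,.1,.1,.109),'grpo'): print(n,world(q,(0,y,0)),proj(t,world(q,(0,y,h))))
for y in (.1095,.0365,-.0365,-.1095): print(world(p,(0,y,0)))
# white in top view overlay
im=t['frame'].copy()
b=cv2.resize(im[170:270,110:490],None,fx=2.1,fy=2.1,interpolation=cv2.INTER_CUBIC)
def dot(P,col):
    u=(proj(t,P)-[110,170])*2.1; cv2.circle(b,(int(u[0]),int(u[1])),2,col,-1)
for pp in (p,q):
  for x in(-.0365,.0365):
    for y in(-.1475,-.073,0,.073,.1475): dot(world(pp,(x,y,.044)),(0,255,0))
for y,h in zip((.1095,.0365,-.0365,-.1095),(.109,.1,.1,.109)): dot(world(q,(0,y,h)),(255,0,255))
cv2.imwrite('pics/ov1.png',b)
E
```

```text
[0.5504 0.1713 3.0125] 172.6013639202501 [[ 0.2262  1.4574]
 [-0.2378 -1.4073]
 [-1.14    1.2423]
 [-0.2313  0.0933]
 [-1.0882  0.3384]
 [-0.0745 -0.9381]
 [ 2.0695 -1.5306]
 [ 1.5288  0.5722]]
[ 0.5429 -0.1806 -0.2364] -13.547406599168328 [[-0.2319  0.2677]
 [ 0.0084 -1.5755]
 [ 1.0752  2.0941]
 [-0.6029 -0.333 ]]
g [ 0.5686 -0.0741  0.    ] [331.813  191.4577]
r [ 0.5514 -0.1451  0.    ] [369.8705 197.9017]
p [ 0.5343 -0.216   0.    ] [408.1567 203.0104]
o [ 0.5172 -0.287   0.    ] [447.5072 206.895 ]
[0.5363 0.0628 0.    ]
[0.5457 0.1351 0.    ]
[0.5551 0.2075 0.    ]
[0.5645 0.2799 0.    ]
```

View pics/ov1.png

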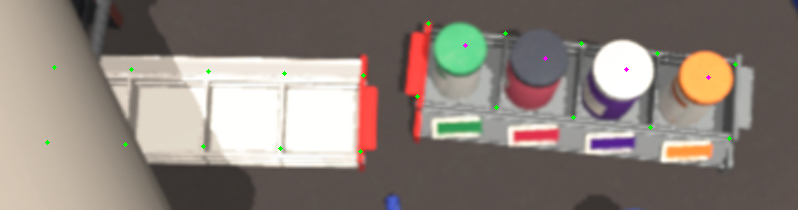

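The overlay agrees with both racks to about 2–3 mm, with the dots on the rail tops and divider junctions. Next I locate the caps.

Run:
```python
from fit import *
np.set_printoptions(precision=4,suppress=True)
t=snap('top'); hsv=cv2.cvtColor(t['frame'],cv2.COLOR_BGR2HSV)
R={'g':(.109,(329,193),((60,90,50),(90,255,255))),'r':(.1,(366,196),None),'p':(.1,(406,203),((0,0,185),(180,60,255))),'o':(.109,(445,207),((5,150,120),(22,255,255)))}
q=[.5429,-.1806,-.2364];c,s=np.cos(q[2]),np.sin(q[2])
for n,(h,g,lim) in R.items():
    p=g
    if lim:
        m=cv2.inRange(hsv,*[np.array(l) for l in lim]); mm=np.zeros_like(m); cv2.circle(mm,g,17,255,-1); m&=mm
        k,l,st,ce=cv2.connectedComponentsWithStats(m); i=1+np.argmax(st[1:,4]); p=ce[i]; print(n,p,st[i])
    w=at(t,p,h-.003); d=w[:2]-q[:2]; print(n,w,'rack',[c*d[0]+s*d[1],-s*d[0]+c*d[1]])
```

```text
g [328.5928 192.9202] [317 181  25  25 501]
g [ 0.5672 -0.068   0.106 ] rack [np.float64(-0.0027635164234312212), np.float64(0.11516955700903578)]
r [ 0.5567 -0.1386  0.097 ] rack [np.float64(0.003619728814168435), np.float64(0.04402543054348985)]
p [406.5111 202.6131] [393 189  28  28 628]
p [ 0.5362 -0.2137  0.097 ] rack [np.float64(0.0012424259113773851), np.float64(-0.03371006501426895)]
o [445.474  206.5819] [433 194  26  26 519]
o [ 0.519  -0.2841  0.106 ] rack [np.float64(0.0009756995324486095), np.float64(-0.10622895314129659)]
```

```bash
python3 -m creep '{"linear":[[9,-34,-19],[9,-34,-19],[9,-34,-19],[9,-34,-19],[9,-34,-19],[9,-34,-19],[9,-34,-19],[9,-34,-19],[0,0,0],[0,0,0],[0,0,0]],"spin":[-0.01,-0.01,0,0,0,0,0,0,0,0,0],"jaw":[0.9,0.9,0.9,0.9,0.9,0.9,0.9,0.9,0.9,0.9,0.9]}' 15
python3 - <<'E'
from h import *
snap('wrist','w2.png')
E
```

```text
time_s: 4.25
ee_pos: [0.569, -0.0666, 0.213]
orientation: [[0.229, 0.973, 0.0], [0.973, -0.229, 0.001], [0.001, 0.0, -1.0]]
ft_force: [-0.1, 0.8, -0.7]
finger_gap: 0.0787
```

View pics/w2.png

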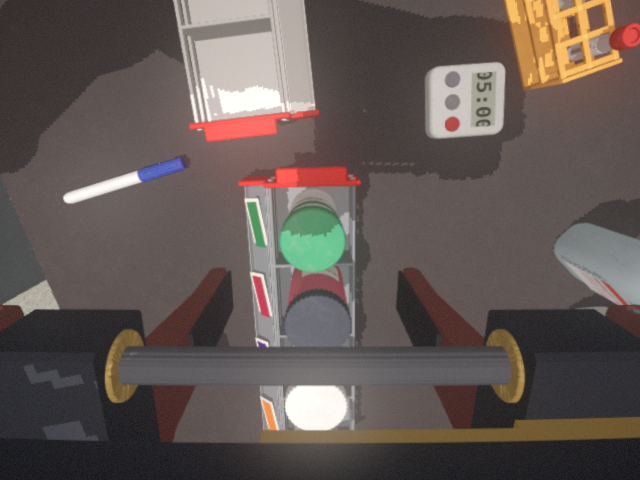

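The wrist view has the green cap at (313,238), red at (318,318) and purple at (316,405), all centred between the jaws. I'll check those numbers.

Run:
```python
from fit import *
np.set_printoptions(precision=4,suppress=True)
c=snap('wrist')
for p,z in (((313,238),.109),((318,318),.1),((316,406),.1)): print(at(c,p,z))
for y in (.1095,.0365,-.0365): print(proj(c,world([.5503,.1713,3.0125],(.0365,.073,.044))))
print([proj(c,world([.5504,.1713,3.0125],P)) for P in ((.0365,.073,.044),(-.0365,.073,.044),(0.0365,.1465,.044),(-.0365,.1465,.044))])
```

```text
[ 0.5693 -0.0667  0.109 ]
[ 0.5574 -0.1343  0.1   ]
[ 0.5367 -0.2158  0.1   ]
[184.1165  31.248 ]
[184.1165  31.248 ]
[184.1165  31.248 ]
[array([184.2364,  31.2148]), array([275.8613,  20.0981]), array([200.4603, 126.8193]), array([287.0568, 117.2372])]
```

```bash
python3 -m creep '{"linear":[[0,-1,-30],[0,-1,-30],[0,0,-30],[0,0,-25],[0,0,-20],[0,0,-10],[0,0,0],[0,0,0],[0,0,0],[0,0,0],[0,0,0],[0,0,0],[0,0,0]],"spin":[0,0,0,0,0,0,0,0,0,0,0,0,0],"jaw":[0.9,0.9,0.9,0.9,0.9,0.9,0.9,0.9,0.4,0.4,0.4,0.4,0.4]}' 15
```

```text
time_s: 5.65
ee_pos: [0.5688, -0.0705, 0.0679]
orientation: [[0.232, 0.973, 0.0], [0.973, -0.232, 0.0], [0.0, 0.0, -1.0]]
ft_force: [-0.4, 1.4, 1.1]
finger_gap: 0.047
```

```bash
python3 -m creep '{"linear":[[0,0,0],[0,0,0],[0,0,10],[0,0,15],[0,0,25],[0,0,30],[0,0,30],[0,0,25],[0,0,0]],"spin":[0,0,0,0,0,0,0,0,0],"jaw":[0.2,0.2,0.2,0.2,0.2,0.2,0.2,0.2,0.2]}' 25
```

```text
time_s: 6.55
ee_pos: [0.5708, -0.0712, 0.2071]
orientation: [[0.232, 0.973, 0.007], [0.973, -0.232, 0.0], [0.002, 0.007, -1.0]]
ft_force: [0.4, -0.0, -0.5]
finger_gap: 0.0465
```

```bash
python3 -m creep '{"linear":[[-4,15,0],[-8,30,0],[-8,32,0],[-8,32,0],[-5,22,0],[0,0,0],[0,0,0],[0,0,0]],"spin":[0.02,0.02,0.02,0.02,0.025,0,0,0],"jaw":[0.2,0.2,0.2,0.2,0.2,0.2,0.2,0.2]}'
python3 - <<'E'
from h import *
snap('wrist','w3.png')
E
```

```text
time_s: 7.35
ee_pos: [0.5352, 0.0596, 0.2022]
orientation: [[0.13, 0.992, -0.001], [0.992, -0.13, -0.001], [-0.001, -0.001, -1.0]]
ft_force: [0.1, -0.2, -0.4]
finger_gap: 0.0467
```

View pics/w3.png

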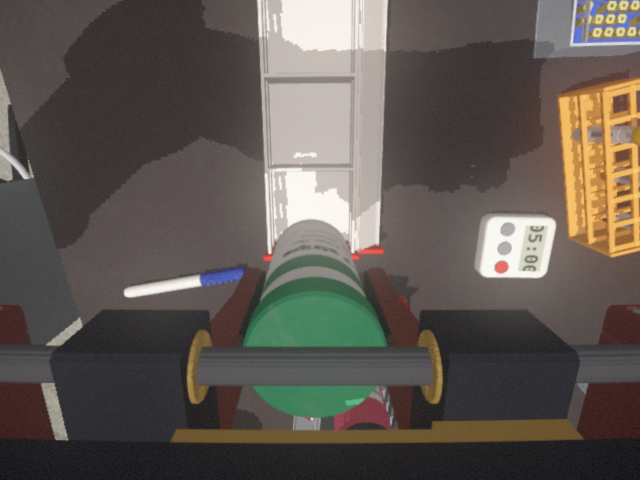

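The tub is held upright by the cap, with its base over the end bay. I'm lowering it.

```bash
python3 -m creep '{"linear":[[0,0,-20],[0,0,-30],[0,0,-30],[0,0,-25],[0,0,-12],[0,0,-8],[0,0,-5],[0,0,-4],[0,0,-2],[0,0,0]],"spin":[0,0,0,0,0,0,0,0,0,0],"jaw":[0.2,0.2,0.2,0.2,0.2,0.2,0.2,0.2,0.2,0.2]}'
```

```text
time_s: 8.4
ee_pos: [0.5363, 0.0607, 0.0678]
orientation: [[0.129, 0.992, 0.001], [0.992, -0.129, 0.001], [0.001, 0.001, -1.0]]
ft_force: [-1.3, -0.4, 5.2]
finger_gap: 0.0465
```

```bash
python3 -m creep '{"linear":[[0,0,0],[0,0,0],[0,0,0],[0,0,0],[0,0,0],[0,0,5],[0,0,15],[0,0,30],[0,0,35],[0,0,35],[0,0,20],[0,0,0]],"spin":[0,0,0,0,0,0,0,0,0,0,0,0],"jaw":[0.6,0.75,0.9,0.9,0.9,0.9,0.9,0.9,0.9,0.9,0.9,0.9]}'
python3 - <<'E'
from h import *
snap('wrist','w4.png')
E
```

```text
time_s: 9.6
ee_pos: [0.5377, 0.0605, 0.2107]
orientation: [[0.129, 0.992, 0.006], [0.992, -0.129, 0.002], [0.003, 0.006, -1.0]]
ft_force: [1.0, -0.8, -0.3]
finger_gap: 0.0793
```

View pics/w4.png

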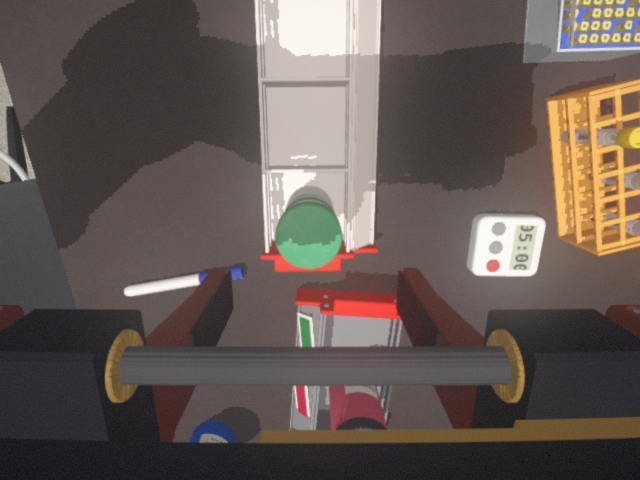

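Green stands in bay 1 at (309,235). Red jar next.

```bash
python3 -m creep '{"linear":[[3,-30,0],[4,-40,0],[4,-42,0],[4,-40,0],[3,-30,0],[3,-15,0],[0,0,0],[0,0,0],[0,0,-20],[0,0,-30],[0,0,-30],[0,0,-30],[0,0,-20],[0,0,-10],[0,0,0],[0,0,0]],"spin":[-0.02,-0.02,-0.02,-0.02,-0.025,0,0,0,0,0,0,0,0,0,0,0],"jaw":[0.95,0.95,0.95,0.95,0.95,0.95,0.95,0.95,0.95,0.95,0.95,0.95,0.95,0.95,0.95,0.95]}' 15
python3 -m creep '{"linear":[[0,0,0],[0,0,0],[0,0,0],[0,0,0],[0,0,0],[0,0,0],[0,0,0]],"spin":[0,0,0,0,0,0,0],"jaw":[0.4,0.4,0.4,0.4,0.4,0.4,0.4]}' 15
```

```text
time_s: 11.25
ee_pos: [0.5572, -0.136, 0.0673]
orientation: [[0.231, 0.973, 0.001], [0.973, -0.231, 0.0], [0.0, 0.001, -1.0]]
ft_force: [-0.7, 0.4, 0.3]
finger_gap: 0.0837
time_s: 11.95
ee_pos: [0.5566, -0.1365, 0.0669]
orientation: [[0.232, 0.973, 0.0], [0.973, -0.232, 0.0], [0.0, -0.0, -1.0]]
ft_force: [-1.5, 0.5, 4.8]
finger_gap: 0.053
```

```bash
python3 -m creep '{"linear":[[0,0,0],[0,0,0],[0,0,8],[0,0,17],[0,0,25],[0,0,30],[0,0,30],[0,0,30],[0,0,0]],"spin":[0,0,0,0,0,0,0,0,0],"jaw":[0.2,0.2,0.2,0.2,0.2,0.2,0.2,0.2,0.2]}' 30
python3 -m creep '{"linear":[[-1,15,0],[-1,30,0],[-2,40,0],[-2,45,0],[-2,45,0],[-1,40,0],[-1,35,0],[-1,20,0],[0,0,0],[0,0,0],[0,0,0]],"spin":[0,0.02,0.02,0.02,0.02,0.025,0,0,0,0,0],"jaw":[0.2,0.2,0.2,0.2,0.2,0.2,0.2,0.2,0.2,0.2,0.2]}'
python3 - <<'E'
from h import *
snap('wrist','w5.png')
E
```

```text
time_s: 12.85
ee_pos: [0.5588, -0.1374, 0.2105]
orientation: [[0.232, 0.973, 0.007], [0.973, -0.232, -0.001], [0.001, 0.007, -1.0]]
ft_force: [0.8, -1.3, -2.3]
finger_gap: 0.0523
time_s: 13.95
ee_pos: [0.545, 0.1321, 0.2059]
orientation: [[0.13, 0.991, -0.001], [0.991, -0.13, -0.001], [-0.001, -0.001, -1.0]]
ft_force: [0.3, -0.9, -2.6]
finger_gap: 0.0526
```

View pics/w5.png

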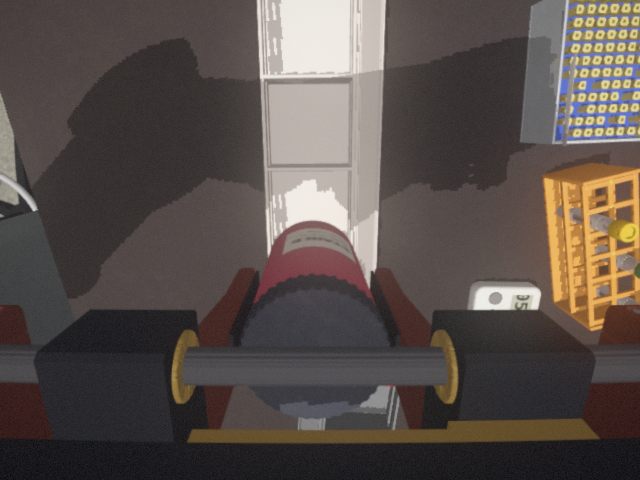

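```bash
python3 -m creep '{"linear":[[0,1,-20],[0,1,-30],[0,0,-30],[0,0,-25],[0,0,-12],[0,0,-9],[0,0,-6],[0,0,-4],[0,0,-3],[0,0,0],[0,0,0]],"spin":[0,0,0,0,0,0,0,0,0,0,0],"jaw":[0.2,0.2,0.2,0.2,0.2,0.2,0.2,0.2,0.2,0.2,0.2]}'
```

```text
time_s: 15.1
ee_pos: [0.5459, 0.1356, 0.0681]
orientation: [[0.129, 0.992, 0.001], [0.992, -0.129, 0.0], [0.0, 0.001, -1.0]]
ft_force: [0.3, 0.8, -1.7]
finger_gap: 0.0527
```

```bash
python3 -m creep '{"linear":[[0,0,-1],[0,0,-1],[0,0,0],[0,0,0]],"spin":[0,0,0,0],"jaw":[0.2,0.2,0.2,0.2]}'
```

```text
time_s: 15.5
ee_pos: [0.5461, 0.1357, 0.0668]
orientation: [[0.129, 0.992, 0.001], [0.992, -0.129, 0.001], [0.001, 0.001, -1.0]]
ft_force: [-2.7, -0.4, 9.5]
finger_gap: 0.0526
```

```bash
python3 -m creep '{"linear":[[0,0,0],[0,0,0],[0,0,0],[0,0,0],[0,0,5],[0,0,20],[0,0,40],[0,0,45],[0,0,30],[0,0,0]],"spin":[0,0,0,0,0,0,0,0,0,0],"jaw":[0.75,0.95,0.95,0.95,0.95,0.95,0.95,0.95,0.95,0.95]}'
python3 -m creep '{"linear":[[0,-20,0],[-1,-40,0],[-1,-45,0],[-2,-45,0],[-2,-45,0],[-1,-45,0],[-1,-45,0],[-1,-40,0],[0,-26,0],[0,0,0],[0,0,0],[0,0,-20],[0,0,-30],[0,0,-30],[0,0,-30],[0,0,-19],[0,0,-10],[0,0,0],[0,0,0]],"spin":[0,-0.02,-0.02,-0.02,-0.02,-0.025,0,0,0,0,0,0,0,0,0,0,0,0,0],"jaw":[0.95,0.95,0.95,0.95,0.95,0.95,0.95,0.95,0.95,0.95,0.95,0.95,0.95,0.95,0.95,0.95,0.95,0.95,0.95]}' 15
python3 -m creep '{"linear":[[0,0,0],[0,0,0],[0,0,0],[0,0,0],[0,0,0],[0,0,0],[0,0,0]],"spin":[0,0,0,0,0,0,0],"jaw":[0.4,0.4,0.4,0.4,0.4,0.4,0.4]}' 15
```

```text
time_s: 16.5
ee_pos: [0.5484, 0.1359, 0.2103]
orientation: [[0.129, 0.992, 0.007], [0.992, -0.129, 0.003], [0.004, 0.007, -1.0]]
ft_force: [0.6, -0.3, -0.7]
finger_gap: 0.0836
time_s: 18.4
ee_pos: [0.5372, -0.215, 0.0673]
orientation: [[0.231, 0.973, 0.001], [0.973, -0.231, 0.0], [0.0, 0.001, -1.0]]
ft_force: [0.7, 0.1, -1.0]
finger_gap: 0.0837
time_s: 19.1
ee_pos: [0.5366, -0.2156, 0.0669]
orientation: [[0.232, 0.973, 0.0], [0.973, -0.232, 0.0], [0.0, 0.0, -1.0]]
ft_force: [-1.4, 0.7, 4.3]
finger_gap: 0.053
```

```bash
python3 -m creep '{"linear":[[0,0,0],[0,0,0],[0,0,8],[0,0,17],[0,0,25],[0,0,30],[0,0,30],[0,0,30],[0,0,0]],"spin":[0,0,0,0,0,0,0,0,0],"jaw":[0.2,0.2,0.2,0.2,0.2,0.2,0.2,0.2,0.2]}' 30
python3 -m creep '{"linear":[[0,15,0],[1,30,0],[2,40,0],[2,45,0],[2,45,0],[2,45,0],[2,45,0],[2,45,0],[2,45,0],[2,38,0],[1,20,0],[0,10,0],[0,0,0],[0,0,0],[0,0,0]],"spin":[0,0.02,0.02,0.02,0.02,0.025,0,0,0,0,0,0,0,0,0],"jaw":[0.2,0.2,0.2,0.2,0.2,0.2,0.2,0.2,0.2,0.2,0.2,0.2,0.2,0.2,0.2]}'
```

```text
time_s: 20.0
ee_pos: [0.5386, -0.2167, 0.2105]
orientation: [[0.232, 0.973, 0.007], [0.973, -0.232, -0.002], [-0.0, 0.007, -1.0]]
ft_force: [0.3, -1.0, -3.1]
finger_gap: 0.053
time_s: 21.5
ee_pos: [0.5549, 0.205, 0.2067]
orientation: [[0.132, 0.991, -0.0], [0.991, -0.132, -0.001], [-0.001, 0.0, -1.0]]
ft_force: [-0.9, 0.1, -2.3]
finger_gap: 0.0525
```

Aiming 2 mm further in y; lowering to the height where the last jar met the floor.

```bash
python3 -m creep '{"linear":[[0,1,-20],[0,1,-30],[0,0,-30],[0,0,-25],[0,0,-12],[0,0,-9],[0,0,-6],[0,0,-4],[0,0,-2],[0,0,-1],[0,0,-1],[0,0,0],[0,0,0]],"spin":[0,0,0,0,0,0,0,0,0,0,0,0,0],"jaw":[0.2,0.2,0.2,0.2,0.2,0.2,0.2,0.2,0.2,0.2,0.2,0.2,0.2]}'
```

```text
time_s: 22.8
ee_pos: [0.5549, 0.2096, 0.067]
orientation: [[0.129, 0.992, 0.001], [0.992, -0.129, 0.0], [0.0, 0.001, -1.0]]
ft_force: [1.2, 0.4, -2.0]
finger_gap: 0.0524
```

```bash
python3 -m creep '{"linear":[[0,0,-1],[0,0,-1],[0,0,0],[0,0,0]],"spin":[0,0,0,0],"jaw":[0.2,0.2,0.2,0.2]}'
```

```text
time_s: 23.2
ee_pos: [0.555, 0.2098, 0.0668]
orientation: [[0.129, 0.992, 0.0], [0.992, -0.129, 0.002], [0.002, -0.0, -1.0]]
ft_force: [-6.5, -1.2, 17.4]
finger_gap: 0.0526
```

```bash
python3 -m creep '{"linear":[[0,0,1],[0,0,0],[0,0,0],[0,0,0],[0,0,5],[0,0,20],[0,0,40],[0,0,45],[0,0,30],[0,0,0]],"spin":[0,0,0,0,0,0,0,0,0,0],"jaw":[0.75,0.95,0.95,0.95,0.95,0.95,0.95,0.95,0.95,0.95]}'
python3 -m creep '{"linear":[[-2,-20,0],[-3,-40,0],[-3,-45,0],[-3,-45,0],[-3,-45,0],[-3,-45,0],[-3,-45,0],[-3,-45,0],[-3,-45,0],[-3,-45,0],[-3,-40,0],[-2,-25,0],[-2,-10,0],[0,0,0],[0,0,0],[0,0,0]],"spin":[0,-0.02,-0.02,-0.02,-0.02,-0.025,0,0,0,0,0,0,0,0,0,0],"jaw":[0.9,0.9,0.9,0.9,0.9,0.9,0.9,0.9,0.9,0.9,0.9,0.9,0.9,0.9,0.9,0.9]}' 15
```

```text
time_s: 24.2
ee_pos: [0.5574, 0.21, 0.2105]
orientation: [[0.129, 0.992, 0.007], [0.992, -0.129, 0.004], [0.005, 0.007, -1.0]]
ft_force: [1.0, -0.4, 0.4]
finger_gap: 0.0837
time_s: 25.8
ee_pos: [0.519, -0.2835, 0.2052]
orientation: [[0.229, 0.973, -0.001], [0.973, -0.229, 0.001], [0.001, -0.001, -1.0]]
ft_force: [0.0, 0.0, 0.5]
finger_gap: 0.0793
```

```bash
python3 -m creep '{"linear":[[0,0,-20],[0,0,-30],[0,0,-30],[0,0,-30],[0,0,-18],[0,0,-9],[0,0,0],[0,0,0],[0,0,0],[0,0,0],[0,0,0],[0,0,0],[0,0,0],[0,0,0]],"spin":[0,0,0,0,0,0,0,0,0,0,0,0,0,0],"jaw":[0.9,0.9,0.9,0.9,0.9,0.9,0.9,0.9,0.4,0.4,0.4,0.4,0.4,0.4]}' 15
python3 -m creep '{"linear":[[0,0,0],[0,0,0],[0,0,8],[0,0,17],[0,0,25],[0,0,30],[0,0,30],[0,0,30],[0,0,0]],"spin":[0,0,0,0,0,0,0,0,0],"jaw":[0.2,0.2,0.2,0.2,0.2,0.2,0.2,0.2,0.2]}' 25
```

```text
time_s: 27.2
ee_pos: [0.5188, -0.2856, 0.0689]
orientation: [[0.232, 0.973, 0.0], [0.973, -0.232, 0.0], [0.0, 0.0, -1.0]]
ft_force: [0.2, 0.5, 2.5]
finger_gap: 0.0469
time_s: 28.1
ee_pos: [0.5204, -0.287, 0.2128]
orientation: [[0.232, 0.973, 0.006], [0.973, -0.232, -0.002], [-0.001, 0.007, -1.0]]
ft_force: [-0.2, 0.2, -1.6]
finger_gap: 0.0467
```

```bash
python3 -m creep '{"linear":[[1,15,0],[2,30,0],[3,40,0],[4,45,0],[4,45,0],[4,45,0],[4,45,0],[4,45,0],[4,45,0],[4,45,0],[4,45,0],[3,45,0],[2,38,0],[2,25,0],[0,11,0],[0,0,0],[0,0,0],[0,0,0]],"spin":[0,0.02,0.02,0.02,0.02,0.025,0,0,0,0,0,0,0,0,0,0,0,0],"jaw":[0.2,0.2,0.2,0.2,0.2,0.2,0.2,0.2,0.2,0.2,0.2,0.2,0.2,0.2,0.2,0.2,0.2,0.2]}'
python3 - <<'E'
from h import *
snap('wrist','w6.png')
E
```

```text
time_s: 29.9
ee_pos: [0.5638, 0.2761, 0.2086]
orientation: [[0.132, 0.991, -0.0], [0.991, -0.132, -0.001], [-0.001, -0.0, -1.0]]
ft_force: [0.3, -0.5, -0.9]
finger_gap: 0.0468
```

View pics/w6.png

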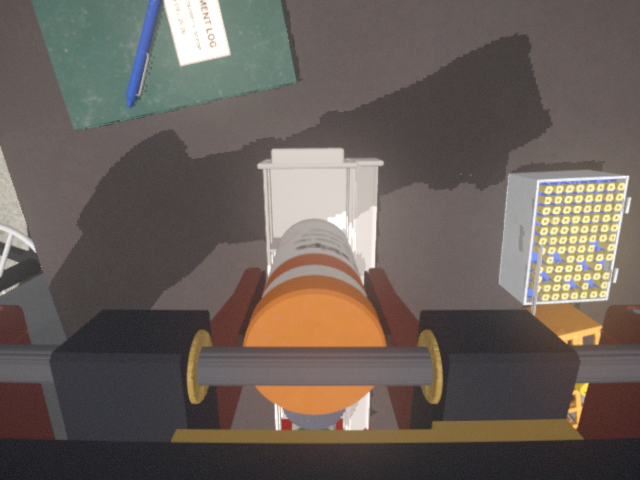

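The orange tub hangs upright over the last bay, with the end lip at (308,157). I'm lowering it.

```bash
python3 -m creep '{"linear":[[0,0,-20],[0,0,-30],[0,0,-30],[0,0,-25],[0,0,-12],[0,0,-9],[0,0,-6],[0,0,-4],[0,0,-3],[0,0,-1],[0,0,0],[0,0,0]],"spin":[0,0,0,0,0,0,0,0,0,0,0,0],"jaw":[0.2,0.2,0.2,0.2,0.2,0.2,0.2,0.2,0.2,0.2,0.2,0.2]}'
```

```text
time_s: 31.15
ee_pos: [0.5639, 0.2786, 0.0691]
orientation: [[0.129, 0.992, 0.001], [0.992, -0.129, 0.0], [0.0, 0.001, -1.0]]
ft_force: [-0.4, 0.2, -0.2]
finger_gap: 0.0465
```

```bash
python3 -m creep '{"linear":[[0,0,-1],[0,0,-1],[0,0,0],[0,0,0]],"spin":[0,0,0,0],"jaw":[0.2,0.2,0.2,0.2]}'
```

```text
time_s: 31.55
ee_pos: [0.5642, 0.2791, 0.0688]
orientation: [[0.129, 0.992, 0.001], [0.992, -0.129, 0.002], [0.002, 0.0, -1.0]]
ft_force: [-5.1, -1.4, 14.6]
finger_gap: 0.0466
```

Touching the floor. I'll release, rise, and move aside so both cameras can see.

```bash
python3 -m creep '{"linear":[[0,0,1],[0,0,0],[0,0,0],[0,0,0],[0,0,5],[0,0,20],[0,0,40],[0,0,45],[0,0,40],[-5,25,20],[-10,35,0],[-15,40,0],[-15,40,0],[-10,20,0],[0,0,0],[0,0,0]],"spin":[0,0,0,0,0,0,0,0,0,0,0,0,0,0,0,0],"jaw":[0.75,0.9,0.9,0.9,0.9,0.9,0.9,0.9,0.9,0.9,0.9,0.9,0.9,0.9,0.9,0.9]}'
python3 - <<'E'
from fit import *
np.set_printoptions(precision=4,suppress=True)
p=[.5504,.1713,3.0125];C,S=np.cos(p[2]),np.sin(p[2])
c=snap('wrist','w7.png'); t=snap('top','t7.png')
cv2.imwrite('pics/f.png',np.hstack([cv2.resize(c['frame'],(400,300)),cv2.resize(t['frame'][150:270,110:270],(400,300))]))
for n,k in (('wrist',c),('top',t)):
    for o,h in (('green_tub',.09),('red_jar',.09),('purple_jar',.09),('orange_tub',.09)):
        for d in eyes.recognise(o,n)[:2]:
            w=at(k,d['position'],h);e=w[:2]-p[:2]; print(n,o,np.array(d['position']),round(d['confidence'],2),'rack',C*e[0]+S*e[1],-S*e[0]+C*e[1])
E
```

```text
time_s: 33.15
ee_pos: [0.5088, 0.4379, 0.2377]
orientation: [[0.128, 0.992, 0.0], [0.992, -0.128, -0.001], [-0.001, 0.0, -1.0]]
ft_force: [1.9, -0.6, 0.2]
finger_gap: 0.079
wrist purple_jar [374.5 414.4] 0.83 rack 0.015236311337407705 -0.06567334820270725
wrist orange_tub [389.1 385. ] 0.72 rack 0.0029590876222198356 -0.09984818559290666
top green_tub [260.4 220.8] 0.84 rack 0.006351642161221194 0.10781462279261614
top red_jar [226.3 219.4] 0.62 rack 0.005455825233566796 0.04299897141162417
top red_jar [185.7 218. ] 0.52 rack 0.004881144445195137 -0.03457580543646774
top purple_jar [184.9 218.5] 0.94 rack 0.005900995653074027 -0.03603409516820865
top purple_jar [406.8 286. ] 0.61 rack 0.12260855142493951 0.384188430056179
top orange_tub [150.3 215.7] 0.82 rack 0.002236082778776693 -0.10292461047585909
```

View pics/f.png

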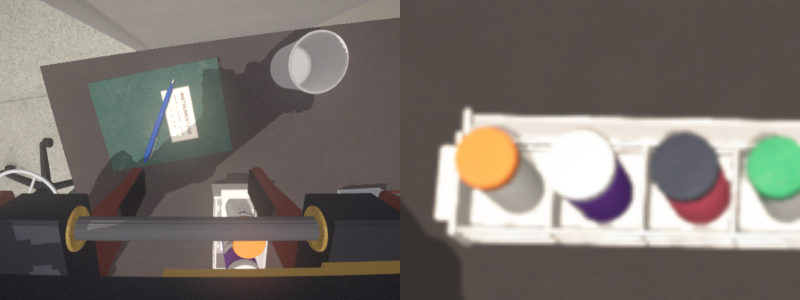

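The top view shows orange, purple, red and green standing upright, each inside its own bay, with green at the red end. Handing in.

```bash
python3 -c "
from plant import close_job
print(close_job())"
```

```text
the job is handed in; nothing more can be done
None
```

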